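Tuck the long pipette canister in behind the gas tap

TASK

Push the long metal pipette canister off the open bench into the empty middle bay at the back of the bench: angle one end in behind the gas tap post, then push the other end round, until the canister lies flat along the back of the bay, flush against the trunking. Only push it with the fingers and keep it flat on the bench: do not pinch it, lift it or tip it, and leave everything else where it stands.

Things in the scene. Friction and masses are not known exactly. Their poses are not given: they have to be found in the camera images.
- canister: the long square pipette canister, bare metal with a slip lid over one end, 300 mm long, 46 mm wide, 46 mm high, about 0.5 kg, lying on the open bench in front of the bays and free to slide. Origin at the centre of its underside; its y axis runs along its length towards the lid end, x across it, z up. At the start its lid end is the left one (as the robot sees it).
- canister_lid_end (a point): centre of the canister's lid end face, half-way up (23 mm above its underside), 150 mm along +y from the canister's centre
- canister_foot_end (a point): centre of the canister's other end face, half-way up, 150 mm along -y from the canister's centre
- bay: fixed rack at the bench's back: white trunking 70 mm high with grey partitions (60 mm high, 16 thick) standing 70 mm out towards the robot, making three bays. Origin at bench level on the trunking's front face (x = 0), mid-width of the empty middle bay; x points into the trunking, away from the robot, y to the left. Middle bay: partitions' inner faces at y = -180 and +180 mm, tips at x = -70 mm.
- tap: fixed bench gas tap: steel post, foot flange 44 mm across, column 32, valve head 38, hose nozzle to the left, black lever on top, 108 mm high in all. Origin at bench level on its axis, 110 mm in front of the trunking's face (88 mm free behind its flange), left of the middle bay's middle: the opening from it to the bay's right partition is shorter than the canister.
- dropper: bystander: amber dropper bottle, 42 mm diameter, 116 mm high; origin at the centre of its underside
- dishes: bystander: stack of three petri dishes, 88 mm diameter, 48 mm high; origin at the centre of its underside
- jar: bystander: white screw-top jar, 60 mm diameter, 75 mm high; origin at the centre of its underside
- media_a: bystander: clear bottle with a blue cap, 68 mm diameter, 145 mm high, in the left bay; origin at the centre of its underside
- media_b: bystander: a second such bottle beside it in the left bay; origin at the centre of its underside
- short_canister: bystander: short metal canister, 150 x 46 x 46 mm, in the right bay; origin at the centre of its underside
- tube_rack: bystander: white wire test-tube rack with tubes, 210 x 110 mm, 104 mm high with the tubes, at the left of the bench; origin at the centre of its underside

How it is judged:
By the outcome, as a careful person would: the job done as asked, in the order asked, and still so for the second after the job is handed in, with the robot touching nothing.
It also fails if it takes over 72 s, if anything falls off the work surface, if the arm or the gripper's body presses on something with over 40 N, if the wrist force passes 120 N, or if a joint passes its speed limit or range.

ROBOT

A 6-joint arm with a two-finger parallel gripper is mounted at the origin on the work surface. World frame = base frame: x ahead of the robot, y to its left, z up, the work surface at z = 0. Lengths are in mm, angles in rad, forces in N, time in s.
With the tool pointing down it reaches from about 350 to 875 mm from the base axis. Payload 4.2 kg.
Tool frame: the origin (TCP) lies on the centre line of the jaws, within the pads' length; the fingertips stand 14 mm ahead of it and the grasp point (between the pads) lies 5 mm behind it (tcp_to_tips is the distance from the TCP to the fingertips, in mm); z points along the fingers, y is the direction in which the jaws open and shut (so a half turn about z gives the same grasp; the last joint's range is limited). The gripper opens to 85 mm and grips with 20 to 120 N. Pads are 22 mm wide; open, the fingers measure 114 mm over their backs; the gripper's body (76 mm by 85 mm) begins 54 mm behind the grasp point. The pads swing forward as they close: fully open they stand 13 mm farther back than shut.
Start: joints at [-1.025, 0.385, 0.008, 0, -1.194, -0.259], TCP at [176.819, -599.445, 245.312] pointing down, gripper open.
Joint ranges: [-3.14, 3.14], [-1.21, 2.06], [-1.07, 1.41], [-3.16, 2.05], [-2.99, -0.16], [-3.1, 3.1]. Speed limits (rad/s): [2.79, 2.79, 3.14, 3.14, 3.14, 3.14].

INTERFACE

Orientations are given as a unit quaternion [x, y, z, w].
In Python, from bench import read_state, get_image, job_done, tcp_to_tips gives the robot as it stands. The module is installed in compiled form; this text tells all that it offers.
- The arm moves only by the tool play_rows, never from a script. Its argument "targets" is a list of rows, each an object of numbers: "gripper": the gripper's target within -1 to 1 (shut at 1, half-way at 0, fully open at -1); "tx", "ty", "tz": the shift along the tool's x, y, z scaled (see below); "spin": the turn about the tool's z scaled (see below). A call has 1 to 12 rows; each row is the pose to reach, as a shift and turn from the pose commanded when the call began, along the tool's axes at that moment; what a row does not reach only later rows make up. The controller multiplies each number of a shift by 0.25 m and each number of a turn by pi/4 rad. A row lasts 1/8 s, in which the tool goes at most 62.5 mm and 10.7 degrees, less where a joint would pass 70% of its speed; a pose out of reach is approached as far as the arm can. A call with a number of a shift or a turn outside -1 to 1 is refused whole. A call with a gripper value outside its range is refused whole. The fingers move at their own pace and stop on an object; the grip force is fixed at half the most. Time passes only in rows, so rows that repeat a pose let the fingers close. It gives the time, the measured TCP pose, the force and the opening at its end, in the units of the state.
- read_state(): the state, without advancing time (a new reading comes with each control period).
- get_image(name): name is "scene" or "top" or "wrist"; returns a dict with "frame" (480x640x3 uint8, red, green, blue), "depth" (480x640 float32, mm along the optical axis (not along the pixel's ray), 0 where there is no reading), "mtx" (3x3 intrinsics, pixels), "world_to_cam" (4x4, takes a point from world to camera coordinates). Camera axes: x right, y up, looking along -z (the intrinsics and any distortion apply to the point x, -y, -z); pixel columns grow to the right and rows downward; lengths in mm; the calibration is good to about 2 mm. The wrist camera is an equidistant fisheye: a pixel r from the principal point sees the ray r / f radians off the axis. A picture is of the moment at which its call begins.
- job_done(): hands the job in, once; it reports no verdict.
The state is a dict: "clock": time; "joints": joint angles; "joint_vel": joint speeds; "joint_efforts": joint torques, N m; "position": TCP position; "ee_rot": TCP orientation; "contact_force": force on the tool from outside, world axes, zero at the start; "wrist_torque": the same for the moment, N m; "gripper_width": finger opening in mm.
Only numpy, scipy, OpenCV 4.12 (cv2) and the standard library are available. Lean on these libraries where they do the work, as an engineer would, in place of code of your own. Each camera call takes 0.05 s, during which the arm holds its last target.

## Working session

There is one attempt and no reset: what is moved stays moved. The work goes in short steps, Python scripts to look and compute and a tool call to move; the robot and the scene stay as the last step left them, time stands still between calls to the robot, and variables do not carry over. Pictures are saved under pics/ and viewed, and the job is handed in when it is done.

Besides the shell and the picture viewer there is one more tool, called after "Emit:" in YAML: its name, and indented under it one key for each argument. play_rows: Moves the arm, as the interface text tells. Its arguments: {"type":"object","properties":{"targets":{"type":"array","items":{"type":"object","properties":{"gripper":{"type":"number"},"tx":{"type":"number","minimum":-1,"maximum":1},"ty":{"type":"number","minimum":-1,"maximum":1},"tz":{"type":"number","minimum":-1,"maximum":1},"spin":{"type":"number","minimum":-1,"maximum":1}}}}},"required":["targets"]}

```bash
mkdir -p pics
cat > h.py <<'E'
import numpy as np, cv2
from bench import read_state, get_image, job_done, tcp_to_tips
def save(n,fn):
    d=get_image(n); cv2.imwrite('pics/'+fn,cv2.cvtColor(d['frame'],cv2.COLOR_RGB2BGR)); 
    np.savez('pics/'+fn[:-4]+'.npz',**d); return d
def ray(d,u,v,z):
    K=d['mtx'];T=d['world_to_cam'];p=np.linalg.inv(K)@[u,v,1.]
    dc=np.array([p[0],-p[1],-1.]);R=T[:3,:3];o=-R.T@T[:3,3];w=R.T@dc
    return o+w*(z-o[2])/w[2]
def cloud(d):
    K=d['mtx'];T=d['world_to_cam'];v,u=np.mgrid[0:480,0:640];D=d['depth']
    c=np.stack([(u-K[0,2])/K[0,0]*D,-(v-K[1,2])/K[1,1]*D,-D],-1)
    return (c-T[:3,3])@T[:3,:3]
def proj(d,P):
    K=d['mtx'];T=d['world_to_cam'];c=T[:3,:3]@np.asarray(P,float)+T[:3,3]
    q=K@[c[0],-c[1],-c[2]];return q[:2]/q[2]
E
python3 - <<'E'
from h import *
for n in('scene','top'):
    d=save(n,n+'0.png'); print(n,d['mtx'].round(1).tolist(),d['world_to_cam'].round(3).tolist())
s=read_state();print(s, tcp_to_tips)
E
```

```text
scene [[457.2, 0.0, 317.6], [0.0, 457.2, 241.1], [0.0, 0.0, 1.0]] [[-0.729, 0.684, -0.011, 340.859], [-0.458, -0.476, 0.751, 228.565], [0.508, 0.553, 0.66, -1412.919], [0.0, 0.0, 0.0, 1.0]]
top [[477.8, 0.0, 322.9], [0.0, 477.8, 239.7], [0.0, 0.0, 1.0]] [[-0.0, -1.0, 0.006, 75.017], [0.989, 0.001, 0.148, -567.376], [-0.148, 0.006, 0.989, -1092.487], [0.0, 0.0, 0.0, 1.0]]
{'clock': 0.1, 'joints': array([-1.02538754e+00,  3.85504326e-01,  6.78066828e-03, -3.96280433e-04,
       -1.19400856e+00, -2.58582850e-01]), 'joint_vel': array([ 1.06933757e-03, -6.00765775e-04,  3.05086032e-03,  2.31373591e-03,
        2.94602278e-05, -1.14541343e-03]), 'joint_efforts': array([-7.37059054e-04, -3.93319345e+01,  1.88928866e+01,  4.19790700e+00,
       -2.53651495e-03,  5.71643596e-06]), 'position': array([ 176.68238983, -599.00409508,  244.32891663]), 'ee_rot': array([-1.42849473e-01,  9.89743935e-01,  9.62839250e-04, -2.09225215e-04]), 'contact_force': array([-0.71909207, -0.02228175,  0.02059018]), 'wrist_torque': array([-0.01712254,  0.07236356, -0.0069688 ]), 'gripper_width': 85.44342736561481} 14.0
```

View pics/top0.png

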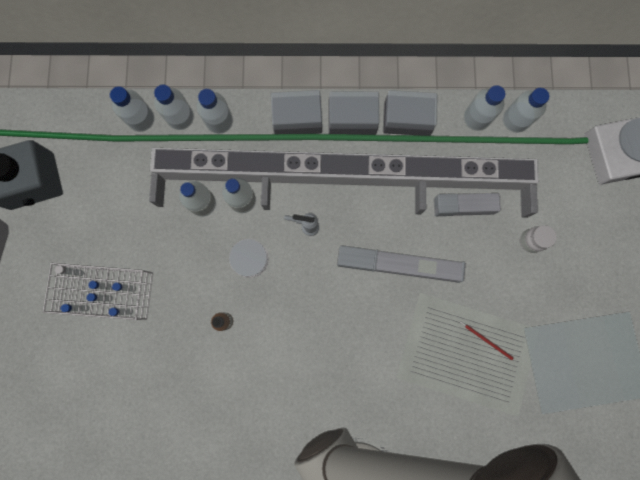

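View pics/scene0.png

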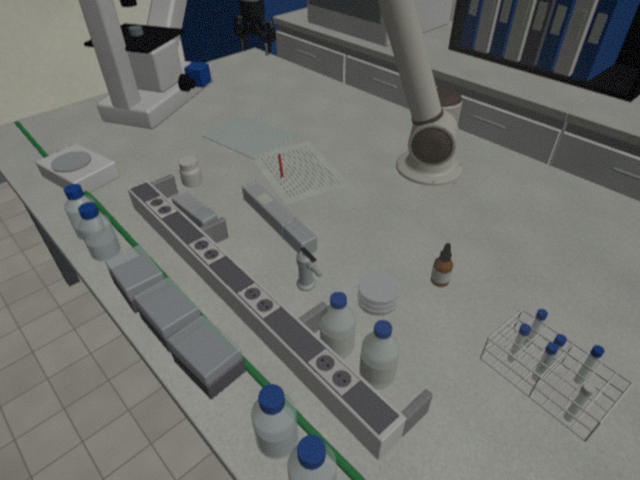

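Top view: canister (338..465, 257..270) with the lid to the left, tap at (310,222), middle-bay partitions at u≈266 and 420, dishes at (248,257). Now I'll measure.

Run:
```python
from h import *
d=dict(np.load('pics/top0.npz'));P=cloud(d)
im=cv2.cvtColor(d['frame'],cv2.COLOR_RGB2BGR)
c=im[130:300,240:440+60]; cv2.imwrite('pics/crop0.png',cv2.resize(c,None,fx=3,fy=3,interpolation=cv2.INTER_CUBIC))
z=P[...,2];X=P[...,0];Y=P[...,1]
print('bench z',np.median(z[280:300,150:300]))
def blob(m,name):
    n,l,s,ce=cv2.connectedComponentsWithStats(m.astype(np.uint8))
    for i in range(1,n):
        if s[i,4]>25:
            q=np.c_[X[l==i],Y[l==i]].astype(np.float32);r=cv2.minAreaRect(q)
            print(name,s[i].tolist(),'c',np.round(r[0],1),'sz',np.round(r[1],1),'ang',round(r[2],2),'med z',round(float(np.median(z[l==i])),1))
reg=np.zeros(z.shape,bool);reg[185:345,180:560]=1
blob(reg&(z>38)&(z<54),'mid')
blob(reg&(z>56)&(z<200),'hi')
reg[:]=0;reg[140:190,140:560]=1
blob(reg&(z>64)&(z<80),'trunk')
reg[:]=0;reg[165:220,140:560]=1
blob(reg&(z>54)&(z<64.5),'part')
```

```text
bench z 0.7521846431402204
mid [417, 185, 8, 27, 44] c [ 667.6 -153.1] sz [63.4 13.1] ang 10.52 med z 47.1
mid [506, 185, 27, 30, 112] c [ 675.5 -411.8] sz [91.7 42.7] ang 33.53 med z 44.5
mid [195, 193, 18, 21, 53] c [650.4 354.8] sz [20.5 61.2] ang 53.06 med z 44.9
mid [232, 192, 22, 19, 49] c [655.5 261.2] sz [21.4 63.3] ang 40.01 med z 46.3
mid [437, 193, 63, 21, 1191] c [ 658.9 -273.5] sz [ 49.3 149.7] ang 2.15 med z 46.8
mid [525, 226, 21, 25, 146] c [ 569.3 -425.3] sz [58.7 36.2] ang 11.64 med z 48.1
mid [229, 239, 38, 38, 1138] c [524.9 252.7] sz [88.1 87.9] ang 88.46 med z 47.9
mid [337, 245, 128, 37, 2509] c [ 512.1 -109. ] sz [300.4  48.1] ang 82.4 med z 46.7
mid [224, 313, 7, 17, 26] c [377.5 296.1] sz [36.5 11.5] ang 3.23 med z 45.1
hi [180, 185, 32, 28, 735] c [655.7 369.2] sz [47.8 67.5] ang 26.08 med z 104.4
hi [222, 185, 31, 24, 621] c [664.1 274.7] sz [50.4 66.2] ang 1.55 med z 102.4
hi [260, 185, 8, 20, 137] c [673.1 215. ] sz [15.9 47.1] ang 87.9 med z 60.7
hi [419, 185, 7, 25, 173] c [ 667.6 -159.9] sz [15.7 60. ] ang 88.24 med z 60.6
hi [529, 185, 9, 28, 203] c 
[... 405 characters left out ...]
c [691.4 441.5] sz [91.5 70.8] ang 89.48 med z 60.2
part [228, 174, 96, 32, 319] c [683.8 189.3] sz [227.1  71.7] ang 88.66 med z 60.2
part [325, 177, 39, 3, 51] c [713.3  24.8] sz [90.9  2.7] ang 87.93 med z 58.8
part [365, 178, 29, 3, 38] c [710.9 -58.4] sz [66.2  2.5] ang 88.57 med z 59.5
part [395, 179, 31, 31, 230] c [ 674.1 -132.6] sz [71.4 72.4] ang 89.6 med z 60.2
part [430, 180, 39, 3, 57] c [ 706.5 -225.6] sz [91.8  3.7] ang 88.41 med z 59.6
part [492, 182, 46, 32, 267] c [ 667.2 -379.4] sz [107.2  71.6] ang 88.39 med z 60.2
part [194, 197, 18, 16, 30] c [644.2 355.1] sz [12.8 53. ] ang 43.87 med z 58.0
part [234, 198, 19, 12, 26] c [648.4 261.7] sz [11.  48.5] ang 30.74 med z 57.8
```

View pics/crop0.png

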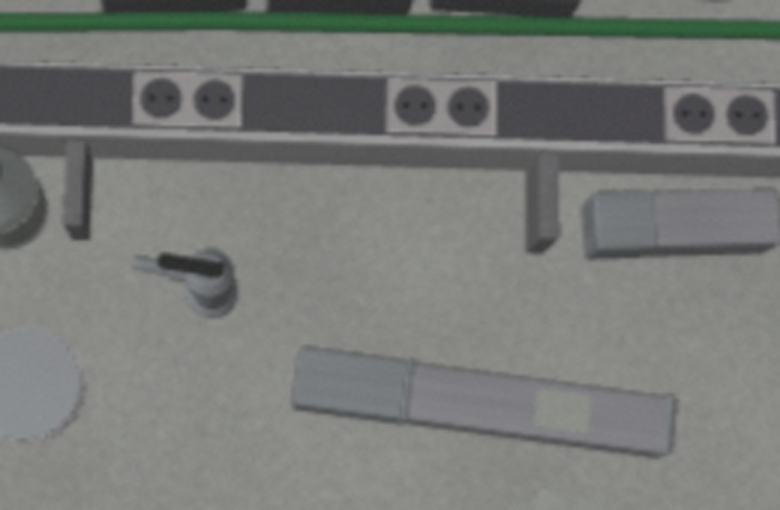

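```bash
cat >> h.py <<'E'
def tobay(p):
    p=np.asarray(p,float)[...,:2]-BO; c,s=np.cos(TH),np.sin(TH)
    return np.stack([p[...,0]*c+p[...,1]*s,-p[...,0]*s+p[...,1]*c],-1)
def toworld(p):
    p=np.asarray(p,float);c,s=np.cos(TH),np.sin(TH)
    return BO+np.stack([p[...,0]*c-p[...,1]*s,p[...,0]*s+p[...,1]*c],-1)
E
python3 - <<'E'
from h import *
d=dict(np.load('pics/top0.npz'));P=cloud(d).reshape(-1,3)
X,Y,Z=P.T
m=(Z>15)&(Z<55)&(X>695)&(X<725)&(Y>-140)&(Y<195)
f=np.polyfit(Y[m],X[m],1);print('trunk face',f,np.std(X[m]-np.polyval(f,Y[m])),m.sum(),np.degrees(np.arctan(f[0])))
for a,b in((8,40),(40,75),(75,95),(95,115)):
    m=(abs(X-600)<45)&(abs(Y-110)<70)&(Z>a)&(Z<b)
    print(a,b,m.sum(),X[m].min(),X[m].max(),Y[m].min(),Y[m].max())
for z0 in(20,59):
  for lo,hi in((-175,-140),(195,235)):
    m=(Z>z0)&(Z<63)&(X>635)&(X<695)&(Y>lo)&(Y<hi);print('part',z0,Y[m].min(),Y[m].max(),X[m].min())
E
```

```text
trunk face [2.81802828e-02 7.12674790e+02] 0.5974659003218489 599 1.6141840681781774
8 40 72 583.9744791810393 616.5065157090689 77.14753972290244 128.7175335577033
40 75 12 587.9883255062687 597.4492833319277 93.8609271335515 123.85500076589436
75 95 189 586.6958556872772 622.6845760706492 88.90432034943493 165.19719024172215
95 115 142 593.0536760315225 616.3218146797109 93.43169832448186 145.41406769452243
part 20 -168.47327347629727 -150.93027495458819 637.0435407646936
part 20 206.4933195218001 223.7436458379555 648.0060188665817
part 59 -167.86034362552573 -151.9106903291764 637.7190196568507
part 59 207.30387368010935 223.7436458379555 649.473920030193
```

Run:
```python
import cv2
a=cv2.imread('pics/scene0.png')[170:320,230:390];cv2.imwrite('pics/sc_tap.png',cv2.resize(a,None,fx=4,fy=4,interpolation=cv2.INTER_CUBIC))
```

```text
(no output)
```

View pics/sc_tap.png

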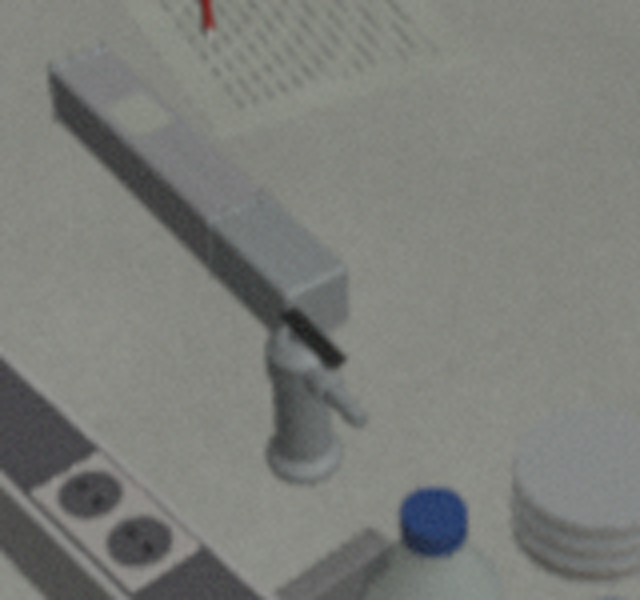

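```bash
sed -i '2a BO=np.array([713.4,26.5]);TH=np.radians(-1.61)' h.py
cat >> h.py <<'E'
def psi(s):
    x,y,z,w=s['ee_rot']; return np.arctan2(-(2*x*y-2*z*w),1-2*x*x-2*z*z)
def rel(*pts):
    """pts: world x,y,z,psi_deg -> numbers from the present pose"""
    s=read_state();p0=psi(s);print('clock',round(s['clock'],2),'pos',s['position'].round(1),'psi',round(np.degrees(p0),2),'F',s['contact_force'].round(1),'w',round(s['gripper_width'],1))
    for x,y,z,a in pts:
        d=np.array([x,y,z])-s['position'];X=np.array([-np.cos(p0),-np.sin(p0)]);Yt=np.array([-np.sin(p0),np.cos(p0)])
        print('tx %.3f ty %.3f tz %.3f spin %.3f'%(d[:2]@X/250,d[:2]@Yt/250,-d[2]/250,(p0-np.radians(a))/(np.pi/4)))
def can(fn=None,dd=None,verb=True):
    d=dd or (save('top',fn) if fn else get_image('top'));P=cloud(d);Z=P[...,2];B=tobay(P[...,:2])
    m=(Z>42)&(Z<51.5)&(B[...,0]>-330)&(B[...,0]<8)&(B[...,1]>-330)&(B[...,1]<178)
    # leave out the partition in the right bay and the dishes
    m&=~((B[...,0]>-90)&(B[...,1]<-178)); m&=~((B[...,1]>160)&(B[...,0]<-110))
    n,l,st,ce=cv2.connectedComponentsWithStats(m.astype(np.uint8));i=1+np.argmax(st[1:,4])
    q=P[l==i][:,:2].astype(np.float32);r=cv2.minAreaRect(q);bx=cv2.boxPoints(r)
    e=[bx[1]-bx[0],bx[2]-bx[1]];a=max(e,key=np.linalg.norm);a=a/np.linalg.norm(a);a=a if a[1]>0 else -a
    c=np.array(r[0]);phi=np.degrees(np.arctan2(a[0],a[1])-0)+np.degrees(TH)
    if verb: print('can world c',c.round(1),'size',np.round(r[1],1),'yawdeg',round(-np.degrees(np.arctan2(a[0],a[1])),2),'| bay c',tobay(c).round(1),'phi',round(phi,2),'lid',tobay(c+150*a).round(1),'foot',tobay(c-150*a).round(1),'n',st[i,4])
    return c,a,phi
E
python3 - <<'E'
from h import *
can(dd=dict(np.load('pics/top0.npz')))
rel((300,-400,200,-7.6),(465,-102,120,-7.6))
E
```

```text
can world c [ 511.3 -108.7] size [299.7  47.8] yawdeg -7.9 | bay c [-198.2 -140.8] phi 6.29 lid [-181.8    8.3] foot [-214.6 -289.9] n 2402
clock 0.1 pos [ 176.7 -599.   244.3] psi 16.43 F [-0.7 -0.   0. ] w 85.4
tx -0.698 ty 0.624 tz 0.177 spin 0.534
tx -1.668 ty 1.581 tz 0.497 spin 0.534
```

Emit:
play_rows:
  targets:
    - {"tx": -0.15, "ty": 0.15, "tz": 0.0, "spin": 0.1, "gripper": -1}
    - {"tx": -0.3, "ty": 0.3, "tz": 0.05, "spin": 0.25, "gripper": -1}
    - {"tx": -0.45, "ty": 0.45, "tz": 0.1, "spin": 0.4, "gripper": -1}
    - {"tx": -0.6, "ty": 0.6, "tz": 0.15, "spin": 0.53, "gripper": -1}
    - {"tx": -0.75, "ty": 0.75, "tz": 0.2, "spin": 0.53, "gripper": -1}
    - {"tx": -0.87, "ty": 0.87, "tz": 0.25, "spin": 0.53, "gripper": -1}
    - {"tx": -0.95, "ty": 0.95, "tz": 0.3, "spin": 0.53, "gripper": -1}
    - {"tx": -0.95, "ty": 0.95, "tz": 0.3, "spin": 0.53, "gripper": -1}

```text
clock: 1.1
position: [337.3, -302.9, 169.4]
ee_rot: [0.063, 0.998, 0.001, -0.001]
contact_force: [-0.5, -1.0, 0.5]
gripper_width: 85.0
```

Run:
```python
from h import *
rel((464,-101,120,-7.9),(464,-101,22,-7.9))
```

```text
clock 1.1 pos [ 337.3 -302.9  169.4] psi -7.24 F [-0.5 -1.   0.5] w 85.0
tx -0.401 ty 0.865 tz 0.198 spin 0.015
tx -0.401 ty 0.865 tz 0.590 spin 0.015
```

Emit:
play_rows:
  targets:
    - {"tx": -0.08, "ty": 0.18, "tz": 0.05, "spin": 0.01, "gripper": -1}
    - {"tx": -0.18, "ty": 0.38, "tz": 0.1, "spin": 0.015, "gripper": -1}
    - {"tx": -0.28, "ty": 0.6, "tz": 0.15, "spin": 0.015, "gripper": -1}
    - {"tx": -0.36, "ty": 0.78, "tz": 0.2, "spin": 0.015, "gripper": -1}
    - {"tx": -0.4, "ty": 0.865, "tz": 0.22, "spin": 0.015, "gripper": -1}
    - {"tx": -0.4, "ty": 0.865, "tz": 0.35, "spin": 0.015, "gripper": -1}
    - {"tx": -0.4, "ty": 0.865, "tz": 0.48, "spin": 0.015, "gripper": -1}
    - {"tx": -0.4, "ty": 0.865, "tz": 0.56, "spin": 0.015, "gripper": -1}
    - {"tx": -0.4, "ty": 0.865, "tz": 0.59, "spin": 0.015, "gripper": -1}
    - {"tx": -0.4, "ty": 0.865, "tz": 0.59, "spin": 0.015, "gripper": -1}

```text
clock: 2.35
position: [464.7, -103.5, 22.8]
ee_rot: [0.071, 0.997, -0.0, -0.0]
contact_force: [-0.4, -0.2, 1.0]
gripper_width: 85.2
```

Run:
```python
from h import *
s=read_state();print(s['position'],s['contact_force'])
save('scene','s1.png');save('wrist','w1.png');can('t1.png')
```

```text
[ 464.73266327 -103.47756079   22.82033175] [-0.36241053 -0.2188102   1.01837436]
can world c [535.6 -33.6] size [146.4  36.3] yawdeg -0.59 | bay c [-176.   -65.1] phi -1.02 lid [-178.7   84.9] foot [-173.3 -215. ] n 506
```

View pics/w1.png

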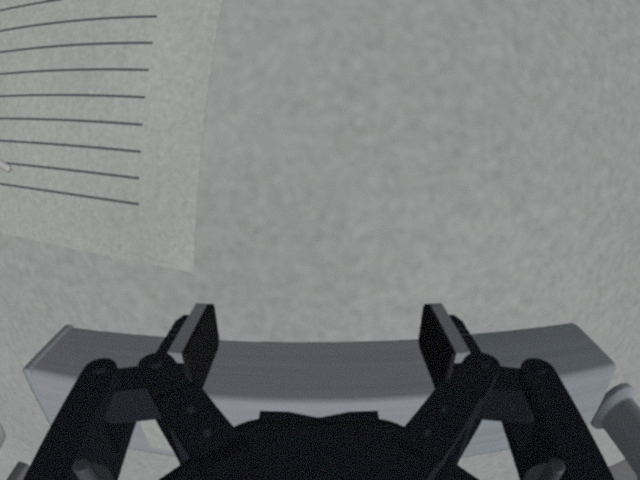

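View pics/s1.png

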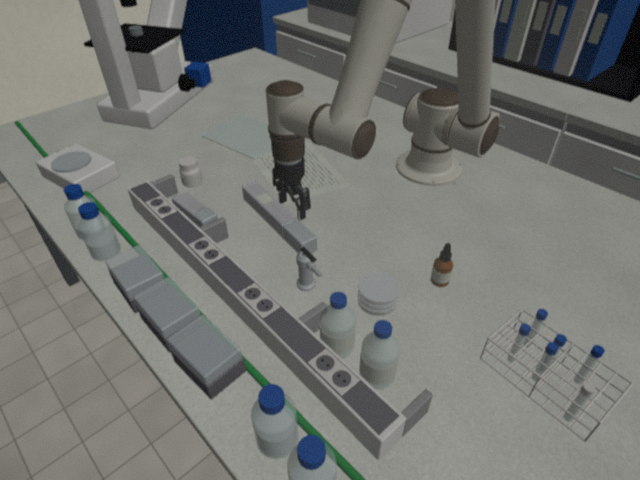

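```bash
cat >> h.py <<'E'
def cans(fn=None,dd=None):
    """canister top from the scene camera depth"""
    d=dd or (save('scene',fn) if fn else get_image('scene'));return can(dd=d)
E
python3 - <<'E'
from h import *
cans(dd=dict(np.load('pics/scene0.npz')));cans(dd=dict(np.load('pics/s1.npz')))
s=read_state();print('tool bay',tobay(s['position']))
t=toworld([-162.3,-129.4]);print(t)
h=(s['position'][:2]+12*np.array([np.cos(np.radians(7.9)),-.137]));
rel((*h,22,-8),(*(h+(t-h)/2),22,-14.8),(*t,22,-21.6))
E
```

```text
can world c [ 510.8 -107.3] size [301.5  49.4] yawdeg -7.95 | bay c [-198.8 -139.5] phi 6.34 lid [-182.2    9.6] foot [-215.4 -288.6] n 1290
can world c [ 511.2 -108.5] size [300.7  48.7] yawdeg -7.95 | bay c [-198.3 -140.6] phi 6.34 lid [-181.7    8.5] foot [-214.9 -289.7] n 1290
tool bay [-244.39253329 -136.5129228 ]
[547.52843598 -98.28891877]
clock 2.5 pos [ 465.3 -103.1   23.7] psi -8.1 F [-0.2 -0.4 -0. ] w 85.2
tx -0.048 ty 0.000 tz 0.007 spin -0.002
tx -0.186 ty 0.033 tz 0.007 spin 0.149
tx -0.323 ty 0.065 tz 0.007 spin 0.300
```

Emit:
play_rows:
  targets:
    - {"tx": -0.02, "ty": 0, "tz": 0, "spin": 0, "gripper": -1}
    - {"tx": -0.04, "ty": 0, "tz": 0, "spin": 0, "gripper": -1}
    - {"tx": -0.06, "ty": 0.003, "tz": 0, "spin": 0.015, "gripper": -1}
    - {"tx": -0.085, "ty": 0.01, "tz": 0, "spin": 0.04, "gripper": -1}
    - {"tx": -0.11, "ty": 0.015, "tz": 0, "spin": 0.067, "gripper": -1}
    - {"tx": -0.135, "ty": 0.02, "tz": 0, "spin": 0.095, "gripper": -1}
    - {"tx": -0.16, "ty": 0.027, "tz": 0, "spin": 0.12, "gripper": -1}
    - {"tx": -0.186, "ty": 0.033, "tz": 0, "spin": 0.15, "gripper": -1}
    - {"tx": -0.186, "ty": 0.033, "tz": 0, "spin": 0.15, "gripper": -1}

```text
clock: 3.62
position: [511.1, -101.4, 22.4]
ee_rot: [0.13, 0.992, -0.0, -0.001]
contact_force: [-2.9, -0.0, 0.5]
gripper_width: 85.6
```

Run:
```python
from h import *
cans('s2.png')
rel((547.5,-98.3,22,-21.6))
```

```text
can world c [ 534.7 -106.3] size [299.   68.6] yawdeg -15.01 | bay c [-174.9 -137.7] phi 13.4 lid [-140.1    8.2] foot [-209.6 -283.7] n 1381
clock 3.67 pos [ 511.1 -101.4   22.4] psi -14.88 F [-2.3  0.2 -0.1] w 85.0
tx -0.137 ty 0.049 tz 0.002 spin 0.149
```

Emit:
play_rows:
  targets:
    - {"tx": -0.025, "ty": 0.008, "tz": 0, "spin": 0.027, "gripper": -1}
    - {"tx": -0.05, "ty": 0.018, "tz": 0, "spin": 0.054, "gripper": -1}
    - {"tx": -0.075, "ty": 0.027, "tz": 0, "spin": 0.08, "gripper": -1}
    - {"tx": -0.1, "ty": 0.036, "tz": 0, "spin": 0.11, "gripper": -1}
    - {"tx": -0.12, "ty": 0.043, "tz": 0, "spin": 0.13, "gripper": -1}
    - {"tx": -0.137, "ty": 0.049, "tz": 0, "spin": 0.15, "gripper": -1}
    - {"tx": -0.137, "ty": 0.049, "tz": 0, "spin": 0.15, "gripper": -1}
    - {"tx": -0.077, "ty": 0.049, "tz": 0, "spin": 0.15, "gripper": -1}
    - {"tx": -0.077, "ty": 0.049, "tz": 0, "spin": 0.15, "gripper": -1}

```text
clock: 4.8
position: [534.1, -94.3, 23.5]
ee_rot: [0.187, 0.982, 0.0, 0.001]
contact_force: [-0.8, -1.2, 0.3]
gripper_width: 85.8
```

Run:
```python
from h import *
c,a,phi=cans('s3.png')
# foot end pushing station
f=c-150*a
yaw=-np.degrees(np.arctan2(a[0],a[1]))
print('foot world',f,'yaw',yaw)
# line offset at lid contact
L=np.array(tobay(c)); ph=np.radians(phi); n=np.array([-np.cos(ph),np.sin(ph)])
tap=np.array([-110,78.4]);print('tap clearance',(tap-L)@n-23-22,'partition clr',(L-np.array([-70,-180]))@n-23)
b=L-23*n; t=-b[0]/np.sin(ph); print('back line hits trunk at y', b[1]+t*np.cos(ph))
```

```text
can world c [ 580.1 -111.9] size [302.4  47.8] yawdeg -22.01 | bay c [-129.4 -142.1] phi 20.4 lid [-77.1  -1.5] foot [-181.7 -282.7] n 1388
foot world [ 523.87016296 -250.9755249 ] yaw -22.006668
tap clearance 13.680382048907 partition clr 45.86864092413383
back line hits trunk at y 139.86854559061214
```

View pics/s3.png

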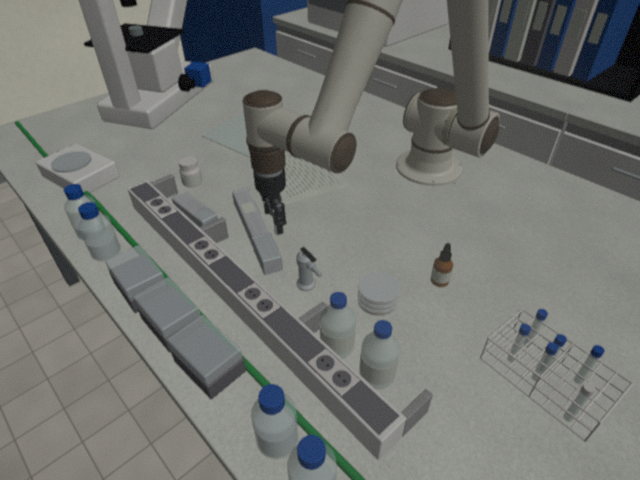

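Run:
```python
from h import *
print(read_state()['joints'].round(2))
rel((500,-180,120,20),(512.6,-278.8,120,23))
```

```text
[ 0.12  0.51 -0.45  0.   -0.61 -2.07]
clock 4.85 pos [534.8 -94.3  23.6] psi -21.54 F [-0.7 -0.6  0.7] w 85.2
tx 0.004 ty -0.370 tz -0.386 spin -0.923
tx -0.188 ty -0.719 tz -0.386 spin -0.990
```

Emit:
play_rows:
  targets:
    - {"tx": 0.03, "ty": 0, "tz": -0.15, "spin": 0, "gripper": 0.0}
    - {"tx": 0.03, "ty": 0, "tz": -0.35, "spin": -0.1, "gripper": 0.65}
    - {"tx": 0.0, "ty": -0.1, "tz": -0.4, "spin": -0.3, "gripper": 0.65}
    - {"tx": -0.05, "ty": -0.3, "tz": -0.4, "spin": -0.5, "gripper": 0.65}
    - {"tx": -0.1, "ty": -0.48, "tz": -0.4, "spin": -0.7, "gripper": 0.65}
    - {"tx": -0.15, "ty": -0.63, "tz": -0.4, "spin": -0.9, "gripper": 0.65}
    - {"tx": -0.19, "ty": -0.72, "tz": -0.4, "spin": -1.0, "gripper": 0.65}
    - {"tx": -0.19, "ty": -0.72, "tz": -0.4, "spin": -1.0, "gripper": 0.65}

```text
clock: 5.85
position: [512.2, -281.2, 123.1]
ee_rot: [-0.201, 0.98, -0.001, 0.001]
contact_force: [0.4, 0.2, -0.8]
gripper_width: 14.7
```

Run:
```python
from h import *
c,a,phi=cans('s4.png')
f=c-150*a; yaw=-np.degrees(np.arctan2(a[0],a[1])); S=f-30*a
rel((*S,100,90+yaw),(*S,23,90+yaw))
```

```text
can world c [ 580.8 -111.5] size [301.7  47.2] yawdeg -21.86 | bay c [-128.7 -141.6] phi 20.25 lid [-76.8  -0.9] foot [-180.6 -282.4] n 1392
clock 5.9 pos [ 511.9 -280.1  123. ] psi 23.27 F [-0.6 -0.2 -0.1] w 14.6
tx -0.009 ty 0.003 tz 0.092 spin -0.997
tx -0.009 ty 0.003 tz 0.400 spin -0.997
```

Emit:
play_rows:
  targets:
    - {"tx": -0.009, "ty": 0.003, "tz": 0.0, "spin": -0.22, "gripper": 0.65}
    - {"tx": -0.009, "ty": 0.003, "tz": 0.0, "spin": -0.44, "gripper": 0.65}
    - {"tx": -0.009, "ty": 0.003, "tz": 0.05, "spin": -0.66, "gripper": 0.65}
    - {"tx": -0.009, "ty": 0.003, "tz": 0.1, "spin": -0.88, "gripper": 0.65}
    - {"tx": -0.009, "ty": 0.003, "tz": 0.2, "spin": -1.0, "gripper": 0.65}
    - {"tx": -0.009, "ty": 0.003, "tz": 0.3, "spin": -1.0, "gripper": 0.65}
    - {"tx": -0.009, "ty": 0.003, "tz": 0.38, "spin": -1.0, "gripper": 0.65}
    - {"tx": -0.009, "ty": 0.003, "tz": 0.4, "spin": -1.0, "gripper": 0.65}
    - {"tx": -0.009, "ty": 0.003, "tz": 0.4, "spin": -1.0, "gripper": 0.65}

```text
clock: 7.02
position: [513.7, -277.2, 23.2]
ee_rot: [-0.562, 0.827, -0.0, 0.0]
contact_force: [-0.3, 0.4, -0.4]
gripper_width: 15.0
```

Run:
```python
from h import *
c,a,phi=cans('s5.png');save('wrist','w5.png')
f=c-150*a; yaw=-np.degrees(np.arctan2(a[0],a[1]))
rel((*(f-11*a),23,90+yaw),(*(f+50*a),23,90+yaw))
```

```text
can world c [ 581.3 -110.7] size [300.3  47. ] yawdeg -21.56 | bay c [-128.2 -140.8] phi 19.95 lid [-77.    0.2] foot [-179.4 -281.8] n 1394
clock 7.12 pos [ 514.  -277.6   23.8] psi 68.44 F [-0.6 -0.5  0.6] w 15.2
tx -0.076 ty -0.005 tz 0.003 spin -0.000
tx -0.320 ty -0.005 tz 0.003 spin -0.000
```

View pics/w5.png

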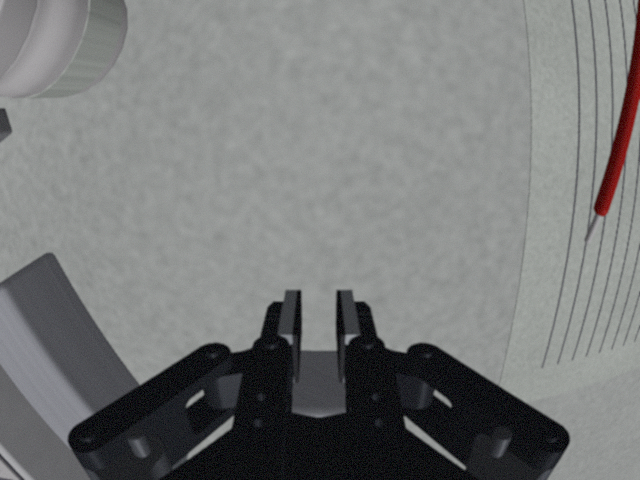

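Emit:
play_rows:
  targets:
    - {"tx": -0.04, "ty": -0.004, "tz": -0.02, "spin": 0, "gripper": 0.65}
    - {"tx": -0.07, "ty": -0.005, "tz": -0.02, "spin": 0, "gripper": 0.65}
    - {"tx": -0.1, "ty": -0.005, "tz": -0.02, "spin": 0, "gripper": 0.65}
    - {"tx": -0.13, "ty": -0.005, "tz": -0.02, "spin": 0, "gripper": 0.65}
    - {"tx": -0.16, "ty": -0.005, "tz": -0.02, "spin": 0, "gripper": 0.65}
    - {"tx": -0.19, "ty": -0.005, "tz": -0.02, "spin": 0, "gripper": 0.65}
    - {"tx": -0.22, "ty": -0.005, "tz": -0.02, "spin": 0, "gripper": 0.65}
    - {"tx": -0.25, "ty": -0.005, "tz": -0.02, "spin": 0, "gripper": 0.65}
    - {"tx": -0.28, "ty": -0.005, "tz": -0.02, "spin": 0, "gripper": 0.65}
    - {"tx": -0.28, "ty": -0.005, "tz": -0.02, "spin": 0, "gripper": 0.65}

```text
clock: 8.38
position: [540.4, -212.8, 28.3]
ee_rot: [-0.562, 0.827, -0.0, 0.0]
contact_force: [0.0, -1.4, 1.0]
gripper_width: 14.5
```

```bash
cat >> h.py <<'E'
def clr(c,phi):
    L=tobay(c); ph=np.radians(phi); n=np.array([-np.cos(ph),np.sin(ph)])
    tap=np.array([-110,78.4]);b=L-23*n; t=-b[0]/np.sin(ph); a=np.array([np.sin(ph),np.cos(ph)])
    print('tap clr %.1f part clr %.1f trunk hit y %.1f'%((tap-L)@n-45,(L-np.array([-70,-180]))@n-23,b[1]+t*np.cos(ph)), 'travel left to trunk %.1f'%(-(L+150*a-23*n)[0]/np.sin(ph)))
E
python3 - <<'E'
from h import *
c,a,phi=cans('s6.png');clr(c,phi)
f=c-150*a; yaw=-np.degrees(np.arctan2(a[0],a[1]))
rel((*(f-11*a),28,90+yaw),(*(f+50*a),28,90+yaw))
print(tobay(read_state()['position']))
E
```

```text
can world c [596.1 -70.8] size [321.9  47.6] yawdeg -21.57 | bay c [-114.5 -100.5] phi 19.96 lid [-63.3  40.5] foot [-165.8 -241.5] n 1567
tap clr 11.8 part clr 46.0 trunk hit y 147.5 travel left to trunk 122.2
clock 8.43 pos [ 540.3 -212.7   28. ] psi 68.42 F [ 0.5 -0.2  0.6] w 15.0
tx 0.034 ty 0.001 tz 0.000 spin -0.000
tx -0.210 ty 0.001 tz 0.000 spin -0.000
[-166.32818122 -243.9743286 ]
```

View pics/s6.png

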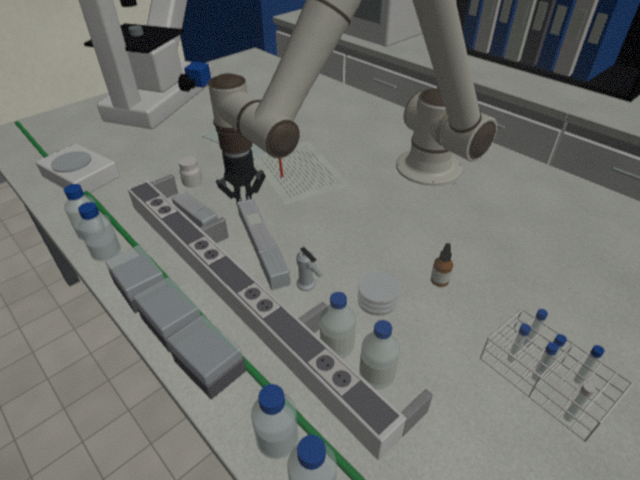

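Emit:
play_rows:
  targets:
    - {"tx": -0.03, "ty": 0, "tz": 0, "spin": 0, "gripper": 0.65}
    - {"tx": -0.06, "ty": 0, "tz": 0, "spin": 0, "gripper": 0.65}
    - {"tx": -0.09, "ty": 0, "tz": 0, "spin": 0, "gripper": 0.65}
    - {"tx": -0.12, "ty": 0, "tz": 0, "spin": 0, "gripper": 0.65}
    - {"tx": -0.15, "ty": 0, "tz": 0, "spin": 0, "gripper": 0.65}
    - {"tx": -0.18, "ty": 0, "tz": 0, "spin": 0, "gripper": 0.65}
    - {"tx": -0.21, "ty": 0, "tz": 0, "spin": 0, "gripper": 0.65}
    - {"tx": -0.24, "ty": 0, "tz": 0, "spin": 0, "gripper": 0.65}
    - {"tx": -0.24, "ty": 0, "tz": 0, "spin": 0, "gripper": 0.65}

```text
clock: 9.55
position: [562.0, -156.9, 27.7]
ee_rot: [-0.562, 0.827, 0.0, -0.0]
contact_force: [0.1, -0.8, -0.5]
gripper_width: 14.9
```

```bash
python3 - <<'E'
s=open('h.py').read()
s=s.replace("    c=np.array(r[0]);phi","    c=np.array(r[0])+max(0,(max(r[1])-300)/2)*a*FC;phi").replace("BO=np","FC=1;BO=np")
open('h.py','w').write(s)
E
python3 - <<'E'
from h import *
c,a,phi=cans('s7.png');clr(c,phi)
c,a,phi=can('t7.png');clr(c,phi)
f=c-150*a; yaw=-np.degrees(np.arctan2(a[0],a[1]))
rel((*(f-11*a),28,90+yaw),(*(f+39*a),28,90+yaw))
print(tobay(read_state()['position']))
E
```

```text
can world c [621.3  -5.1] size [325.4  47.7] yawdeg -21.74 | bay c [-91.1 -34.2] phi 20.13 lid [-39.5 106.6] foot [-142.8 -175. ] n 1756
tap clr 11.5 part clr 47.0 trunk hit y 147.6 travel left to trunk 52.0
can world c [662.1  96.7] size [79.7 48.1] yawdeg -21.4 | bay c [-53.3  68.8] phi 19.79 lid [ -2.5 209.9] foot [-104.1  -72.4] n 599
tap clr 11.6 part clr 45.5 trunk hit y 149.0 travel left to trunk -56.5
clock 9.65 pos [ 562.1 -156.9   27.5] psi 68.4 F [-0.3  0.1 -0.4] w 15.0
tx -0.447 ty -0.001 tz -0.002 spin -0.005
tx -0.647 ty 0.000 tz -0.002 spin -0.005
[-146.11786874 -187.61127543]
```

View pics/t7.png

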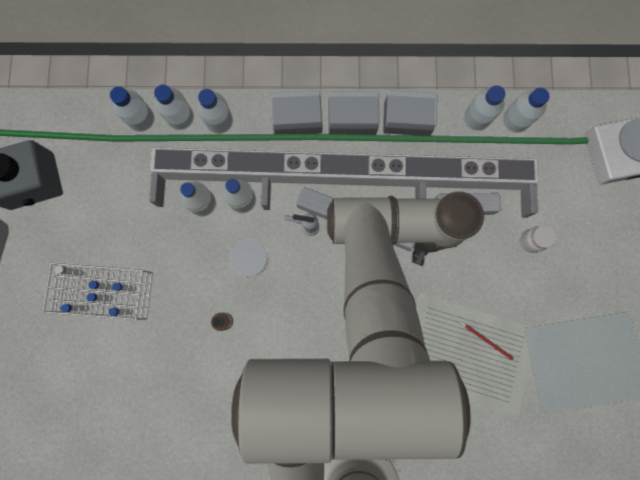

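Emit:
play_rows:
  targets:
    - {"tx": 0.03, "ty": 0, "tz": 0, "spin": 0, "gripper": 0.65}
    - {"tx": 0.03, "ty": 0, "tz": -0.03, "spin": 0, "gripper": 0.65}
    - {"tx": 0.0, "ty": 0, "tz": -0.03, "spin": 0, "gripper": 0.65}
    - {"tx": -0.03, "ty": 0, "tz": -0.03, "spin": 0, "gripper": 0.65}
    - {"tx": -0.06, "ty": 0, "tz": -0.03, "spin": 0, "gripper": 0.65}
    - {"tx": -0.09, "ty": 0, "tz": -0.03, "spin": 0, "gripper": 0.65}
    - {"tx": -0.12, "ty": 0, "tz": -0.03, "spin": 0, "gripper": 0.65}
    - {"tx": -0.15, "ty": 0, "tz": -0.03, "spin": 0, "gripper": 0.65}
    - {"tx": -0.17, "ty": 0, "tz": -0.03, "spin": 0, "gripper": 0.65}
    - {"tx": -0.17, "ty": 0, "tz": -0.03, "spin": 0, "gripper": 0.65}

```text
clock: 10.9
position: [577.8, -117.5, 35.6]
ee_rot: [-0.562, 0.827, -0.0, -0.0]
contact_force: [-1.2, -2.6, 2.2]
gripper_width: 15.1
```

Run:
```python
from h import *
c,a,phi=cans('s8.png');clr(c,phi)
rel()
print(tobay(read_state()['position']))
a=cv2.imread('pics/s8.png')[130:320,150:400];cv2.imwrite('pics/s8c.png',cv2.resize(a,None,fx=3,fy=3,interpolation=cv2.INTER_CUBIC))
```

```text
can world c [636.2  34.5] size [319.2  48.6] yawdeg -21.64 | bay c [-77.4   5.9] phi 20.03 lid [-26.1 146.8] foot [-128.8 -135.1] n 1901
tap clr 10.4 part clr 47.6 trunk hit y 151.1 travel left to trunk 13.0
clock 10.95 pos [ 577.8 -117.5   35.4] psi 68.43 F [-1.4 -2.4  1.7] w 14.7
[-131.46766737 -147.76822544]
```

View pics/s8c.png

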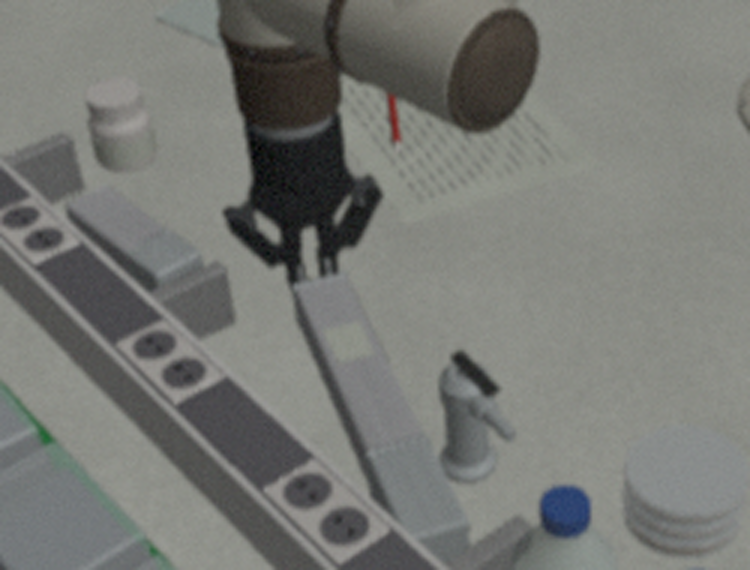

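Run:
```python
from h import *
c,a,phi=cans();n=np.array([-a[1],a[0]])
S=c-75*a+55*n;print('S',S,tobay(S))
rel((*S,110,23.4),(*S,22,-21.6))
```

```text
can world c [636.3  35.4] size [318.6  47.9] yawdeg -21.63 | bay c [-77.3   6.7] phi 20.02 lid [-25.9 147.6] foot [-128.6 -134.2] n 1887
S [557.5479641  -14.07011032] [-154.65064766  -44.9329292 ]
clock 11.0 pos [ 577.8 -117.5   35.3] psi 68.42 F [-0.8 -1.   1.6] w 15.0
tx -0.355 ty 0.227 tz -0.299 spin 1.000
tx -0.355 ty 0.227 tz 0.053 spin 2.000
```

Emit:
play_rows:
  targets:
    - {"tx": 0.06, "ty": 0, "tz": 0, "spin": 0, "gripper": 0.65}
    - {"tx": 0.06, "ty": 0, "tz": -0.2, "spin": 0, "gripper": 0.65}
    - {"tx": 0.05, "ty": 0.05, "tz": -0.36, "spin": 0.1, "gripper": 0.65}
    - {"tx": 0.0, "ty": 0.15, "tz": -0.36, "spin": 0.3, "gripper": 0.0}
    - {"tx": -0.1, "ty": 0.22, "tz": -0.36, "spin": 0.5, "gripper": -1}
    - {"tx": -0.25, "ty": 0.227, "tz": -0.36, "spin": 0.7, "gripper": -1}
    - {"tx": -0.35, "ty": 0.227, "tz": -0.36, "spin": 0.9, "gripper": -1}
    - {"tx": -0.355, "ty": 0.227, "tz": -0.36, "spin": 1.0, "gripper": -1}
    - {"tx": -0.355, "ty": 0.227, "tz": -0.36, "spin": 1.0, "gripper": -1}

```text
clock: 12.12
position: [557.5, -14.3, 124.9]
ee_rot: [-0.203, 0.979, 0.0, -0.0]
contact_force: [-0.1, -0.1, -0.1]
gripper_width: 85.2
```

Run:
```python
from h import *
c,a,phi=cans('s9.png');clr(c,phi);n=np.array([-a[1],a[0]])
S=c-75*a+55*n;print('S',S,tobay(S))
rel((*S,22,-np.degrees(np.arctan2(a[0],a[1]))))
```

```text
can world c [636.4  34.8] size [304.4  48.2] yawdeg -21.67 | bay c [-77.2   6.1] phi 20.06 lid [-25.8 147. ] foot [-128.6 -134.8] n 1863
tap clr 10.6 part clr 47.6 trunk hit y 150.5 travel left to trunk 12.1
S [557.59678698 -14.64015579] [-154.58582799  -45.5013779 ]
clock 12.18 pos [557.4 -14.6 125. ] psi 23.46 F [-0.3 -0.2 -0.3] w 85.3
tx -0.001 ty -0.001 tz 0.412 spin 1.003
```

Emit:
play_rows:
  targets:
    - {"spin": 0.22, "gripper": -1}
    - {"spin": 0.44, "gripper": -1}
    - {"spin": 0.66, "gripper": -1}
    - {"spin": 0.88, "tz": 0.05, "gripper": -1}
    - {"spin": 1.0, "tz": 0.15, "gripper": -1}
    - {"spin": 1.0, "tz": 0.25, "gripper": -1}
    - {"spin": 1.0, "tz": 0.34, "gripper": -1}
    - {"spin": 1.0, "tz": 0.39, "gripper": -1}
    - {"spin": 1.0, "tz": 0.41, "gripper": -1}
    - {"spin": 1.0, "tz": 0.41, "gripper": -1}

```text
invalid input
```

Run:
```python
from h import *
c,a,phi=cans('s10.png');clr(c,phi)
s=read_state();print(tobay(s['position']))
def P(ph,piv,s0,off):
    ph=np.radians(ph);A=np.array([np.sin(ph),np.cos(ph)]);N=np.array([-np.cos(ph),np.sin(ph)])
    return piv+23*N-150*A+s0*A+off*N   # piv = back lid corner
for ph,piv in((20,(-4,150)),(15,(-2,150)),(10,(-1,150)),(5,(0,150)),(0,(0,150))):
    b=P(ph,np.array(piv),-75,35); w=toworld(b);print(ph,b.round(1));rel((*w,22,-ph-1.61))
a=cv2.imread('pics/s10.png')[130:320,150:400];cv2.imwrite('pics/s10c.png',cv2.resize(a,None,fx=3,fy=3,interpolation=cv2.INTER_CUBIC))
```

```text
can world c [636.2  33.7] size [302.3  47. ] yawdeg -21.78 | bay c [-77.4   5.1] phi 20.17 lid [-25.7 145.9] foot [-129.1 -135.7] n 1836
tap clr 10.9 part clr 47.8 trunk hit y 149.1 travel left to trunk 11.9
[-154.78028672  -45.59528143]
20 [-135.5  -41.6]
clock 12.22 pos [557.4 -14.7 125. ] psi 23.44 F [ 0.4  0.2 -0.8] w 85.2
tx -0.077 ty -0.018 tz 0.412 spin 1.001
15 [-116.3  -52.3]
clock 12.22 pos [557.4 -14.7 125. ] psi 23.44 F [ 0.4  0.2 -0.8] w 85.2
tx -0.128 ty -0.090 tz 0.412 spin 0.890
10 [-97.2 -61.5]
clock 12.22 pos [557.4 -14.7 125. ] psi 23.44 F [ 0.4  0.2 -0.8] w 85.2
tx -0.182 ty -0.155 tz 0.412 spin 0.779
5 [-77.4 -69.1]
clock 12.22 pos [557.4 -14.7 125. ] psi 23.44 F [ 0.4  0.2 -0.8] w 85.2
tx -0.241 ty -0.216 tz 0.412 spin 0.668
0 [-58. -75.]
clock 12.22 pos [557.4 -14.7 125. ] psi 23.44 F [ 0.4  0.2 -0.8] w 85.2
tx -0.301 ty -0.270 tz 0.412 spin 0.557
```

View pics/s10c.png

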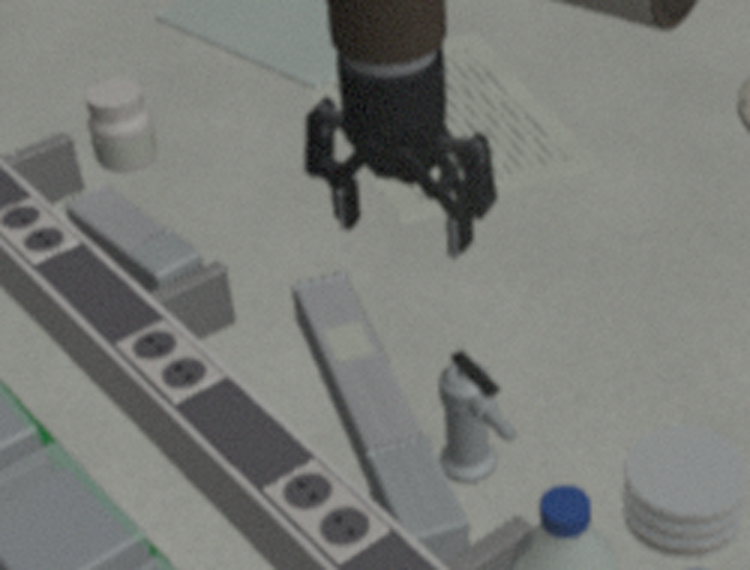

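Emit:
play_rows:
  targets:
    - {"tx": 0, "ty": 0, "tz": 0, "spin": 0.22, "gripper": -1}
    - {"tx": 0, "ty": 0, "tz": 0, "spin": 0.44, "gripper": -1}
    - {"tx": 0, "ty": 0, "tz": 0, "spin": 0.66, "gripper": -1}
    - {"tx": 0, "ty": 0, "spin": 0.88, "tz": 0.05, "gripper": -1}
    - {"tx": 0, "ty": 0, "spin": 1.0, "tz": 0.15, "gripper": -1}
    - {"tx": 0, "ty": 0, "spin": 1.0, "tz": 0.25, "gripper": -1}
    - {"tx": 0, "ty": 0, "spin": 1.0, "tz": 0.34, "gripper": -1}
    - {"tx": 0, "ty": 0, "spin": 1.0, "tz": 0.39, "gripper": -1}
    - {"tx": 0, "ty": 0, "spin": 1.0, "tz": 0.41, "gripper": -1}
    - {"tx": 0, "ty": 0, "spin": 1.0, "tz": 0.41, "gripper": -1}

```text
clock: 13.48
position: [557.9, -14.4, 23.0]
ee_rot: [0.187, 0.982, 0.0, 0.0]
contact_force: [0.2, 0.7, -0.1]
gripper_width: 85.3
```

```bash
cat >> h.py <<'E'
def P(ph,piv,s0,off):
    ph=np.radians(ph);A=np.array([np.sin(ph),np.cos(ph)]);N=np.array([-np.cos(ph),np.sin(ph)])
    return np.array(piv)+23*N-150*A+s0*A+off*N   # piv = back lid corner
E
python3 - <<'E'
from h import *
c,a,phi=cans('s11.png');clr(c,phi)
s=read_state();print(tobay(s['position']))
for ph,piv in((20,(-4,148)),(15,(-2,148)),(10,(-1,148)),(5,(0,148)),(0,(0,148))):
    b=P(ph,np.array(piv),-75,35); w=toworld(b);print(ph,b.round(1));rel((*w,22,-ph-1.61))
a=cv2.imread('pics/s11.png')[130:320,150:400];cv2.imwrite('pics/s11c.png',cv2.resize(a,None,fx=3,fy=3,interpolation=cv2.INTER_CUBIC))
E
```

```text
can world c [636.1  33.9] size [302.   47.4] yawdeg -21.65 | bay c [-77.5   5.2] phi 20.04 lid [-26.1 146.1] foot [-128.9 -135.7] n 1847
tap clr 10.6 part clr 47.5 trunk hit y 150.6 travel left to trunk 13.1
[-154.00542759  -45.14314612]
20 [-135.5  -43.6]
clock 13.53 pos [558.2 -14.3  23.4] psi -21.58 F [ 0.5 -0.3  0.6] w 85.6
tx -0.068 ty 0.031 tz 0.006 spin 0.001
15 [-116.3  -54.3]
clock 13.53 pos [558.2 -14.3  23.4] psi -21.58 F [ 0.5 -0.3  0.6] w 85.6
tx -0.154 ty 0.017 tz 0.006 spin -0.110
10 [-97.2 -63.5]
clock 13.53 pos [558.2 -14.3  23.4] psi -21.58 F [ 0.5 -0.3  0.6] w 85.6
tx -0.239 ty 0.009 tz 0.006 spin -0.222
5 [-77.4 -71.1]
clock 13.53 pos [558.2 -14.3  23.4] psi -21.58 F [ 0.5 -0.3  0.6] w 85.6
tx -0.323 ty 0.007 tz 0.006 spin -0.333
0 [-58. -77.]
clock 13.53 pos [558.2 -14.3  23.4] psi -21.58 F [ 0.5 -0.3  0.6] w 85.6
tx -0.404 ty 0.011 tz 0.006 spin -0.444
```

View pics/s11c.png

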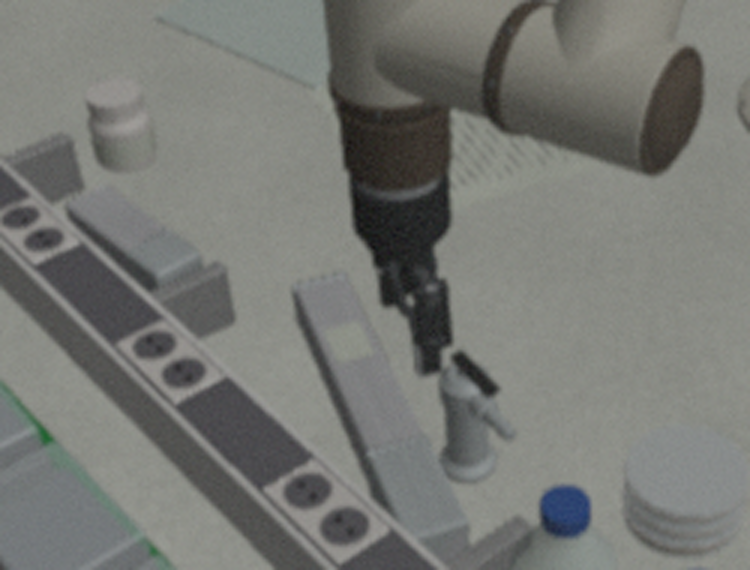

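Emit:
play_rows:
  targets:
    - {"tx": -0.03, "ty": 0, "tz": 0, "spin": 0, "gripper": -1}
    - {"tx": -0.06, "ty": 0, "tz": 0, "spin": 0, "gripper": -1}
    - {"tx": -0.08, "ty": 0, "tz": 0, "spin": -0.015, "gripper": -1}
    - {"tx": -0.1, "ty": 0, "tz": 0, "spin": -0.04, "gripper": -1}
    - {"tx": -0.12, "ty": 0, "tz": 0, "spin": -0.065, "gripper": -1}
    - {"tx": -0.14, "ty": 0, "tz": 0, "spin": -0.09, "gripper": -1}
    - {"tx": -0.16, "ty": 0, "tz": 0, "spin": -0.115, "gripper": -1}
    - {"tx": -0.18, "ty": 0, "tz": 0, "spin": -0.145, "gripper": -1}
    - {"tx": -0.18, "ty": 0, "tz": 0, "spin": -0.145, "gripper": -1}

```text
clock: 14.65
position: [600.4, -31.0, 22.6]
ee_rot: [0.131, 0.991, 0.0, 0.001]
contact_force: [-0.4, -0.5, -0.5]
gripper_width: 85.1
```

Run:
```python
from h import *
d=save('scene','s12.png')
c,a,phi=cans(dd=d);clr(c,phi)
s=read_state();print(tobay(s['position']))
for ph,piv in((10,(-1,148)),(5,(0,148)),(0,(0,148))):
    b=P(ph,np.array(piv),-75,35); w=toworld(b);print(ph,b.round(1));rel((*w,22,-ph-1.61))
a=cv2.imread('pics/s12.png')[130:320,150:400];cv2.imwrite('pics/s12c.png',cv2.resize(a,None,fx=3,fy=3,interpolation=cv2.INTER_CUBIC))
```

```text
can world c [644.7  33. ] size [300.7  64.3] yawdeg -15.17 | bay c [-68.9   4.6] phi 13.56 lid [-33.7 150.4] foot [-104.  -141.2] n 1914
tap clr 12.3 part clr 19.2 trunk hit y 191.9 travel left to trunk 48.3
[-111.27690582  -60.52466762]
10 [-97.2 -63.5]
clock 14.7 pos [600.5 -30.9  22.8] psi -15.06 F [-0.5 -0.1 -0.9] w 85.2
tx -0.058 ty 0.001 tz 0.003 spin -0.077
5 [-77.4 -71.1]
clock 14.7 pos [600.5 -30.9  22.8] psi -15.06 F [-0.5 -0.1 -0.9] w 85.2
tx -0.142 ty -0.010 tz 0.003 spin -0.188
0 [-58. -77.]
clock 14.7 pos [600.5 -30.9  22.8] psi -15.06 F [-0.5 -0.1 -0.9] w 85.2
tx -0.223 ty -0.015 tz 0.003 spin -0.299
```

View pics/s12c.png

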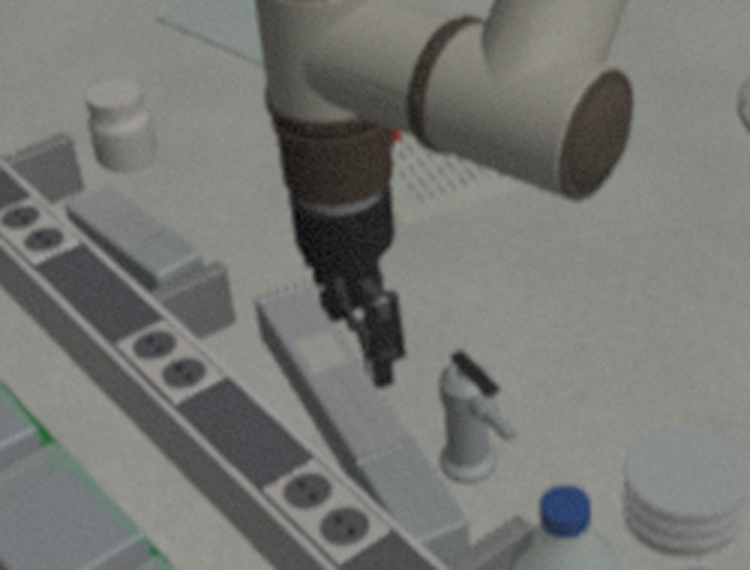

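Emit:
play_rows:
  targets:
    - {"tx": -0.02, "ty": 0, "tz": 0, "spin": -0.027, "gripper": -1}
    - {"tx": -0.04, "ty": 0, "tz": 0, "spin": -0.054, "gripper": -1}
    - {"tx": -0.06, "ty": 0, "tz": 0, "spin": -0.08, "gripper": -1}
    - {"tx": -0.08, "ty": 0, "tz": 0, "spin": -0.108, "gripper": -1}
    - {"tx": -0.1, "ty": -0.004, "tz": 0, "spin": -0.135, "gripper": -1}
    - {"tx": -0.12, "ty": -0.006, "tz": 0, "spin": -0.16, "gripper": -1}
    - {"tx": -0.14, "ty": -0.008, "tz": 0, "spin": -0.19, "gripper": -1}
    - {"tx": -0.16, "ty": -0.01, "tz": 0, "spin": -0.22, "gripper": -1}
    - {"tx": -0.18, "ty": -0.012, "tz": 0, "spin": -0.25, "gripper": -1}
    - {"tx": -0.195, "ty": -0.014, "tz": 0, "spin": -0.28, "gripper": -1}
    - {"tx": -0.195, "ty": -0.014, "tz": 0, "spin": -0.28, "gripper": -1}

```text
clock: 16.08
position: [646.7, -47.1, 22.9]
ee_rot: [0.021, 1.0, -0.0, 0.001]
contact_force: [-0.1, -0.1, 0.2]
gripper_width: 85.7
```

Run:
```python
from h import *
d=save('scene','s13.png')
c,a,phi=cans(dd=d)
s=read_state();print(tobay(s['position']));rel()
a=cv2.imread('pics/s13.png')[130:320,150:400];cv2.imwrite('pics/s13c.png',cv2.resize(a,None,fx=3,fy=3,interpolation=cv2.INTER_CUBIC))
```

```text
can world c [671.6  26.3] size [298.2  65.3] yawdeg -3.09 | bay c [-41.7  -1.4] phi 1.48 lid [-37.9 148.6] foot [ -45.6 -151.3] n 1737
[-64.66096521 -75.36467447]
clock 16.12 pos [646.6 -47.   23. ] psi -2.45 F [-0.7 -0.5  0.6] w 85.3
```

View pics/s13c.png

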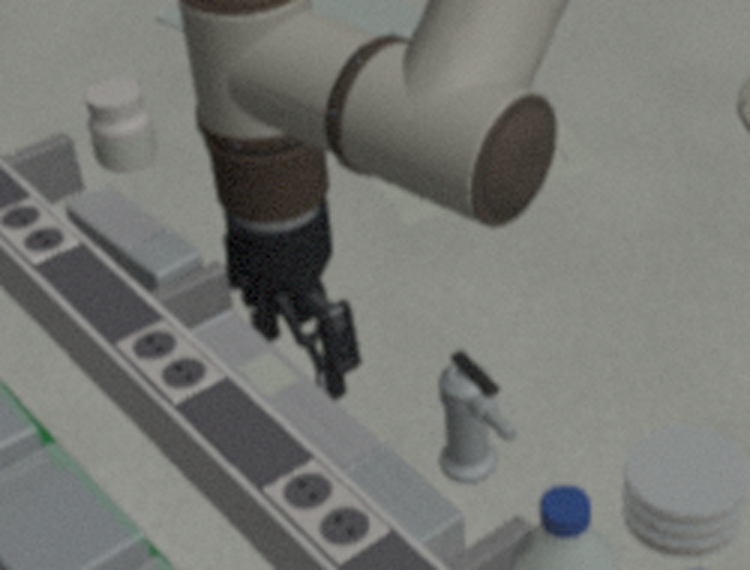

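Run:
```python
from h import *
w1=toworld([-76,-75]);w2=toworld([-76,-38]);w3=toworld([-57,-38]);w4=toworld([-52,-38])
rel((*w1,23,-1.6),(*w2,23,-1.6),(*w3,23,-1.6),(*w4,23,-1.6))
```

```text
clock 16.12 pos [646.6 -47.   23. ] psi -2.45 F [-0.7 -0.5  0.6] w 85.3
tx 0.045 ty 0.001 tz 0.000 spin -0.019
tx 0.048 ty 0.149 tz 0.000 spin -0.019
tx -0.028 ty 0.150 tz 0.000 spin -0.019
tx -0.048 ty 0.150 tz 0.000 spin -0.019
```

Emit:
play_rows:
  targets:
    - {"tx": 0.045, "ty": 0, "tz": 0, "spin": -0.02, "gripper": -1}
    - {"tx": 0.05, "ty": 0.05, "tz": 0, "spin": -0.02, "gripper": -1}
    - {"tx": 0.05, "ty": 0.1, "tz": 0, "spin": -0.02, "gripper": -1}
    - {"tx": 0.05, "ty": 0.15, "tz": 0, "spin": -0.02, "gripper": -1}
    - {"tx": 0.03, "ty": 0.15, "tz": 0, "spin": -0.02, "gripper": -1}
    - {"tx": 0.01, "ty": 0.15, "tz": 0, "spin": -0.02, "gripper": -1}
    - {"tx": -0.01, "ty": 0.15, "tz": 0, "spin": -0.02, "gripper": -1}
    - {"tx": -0.02, "ty": 0.15, "tz": 0, "spin": -0.02, "gripper": -1}
    - {"tx": -0.028, "ty": 0.15, "tz": 0, "spin": -0.02, "gripper": -1}
    - {"tx": -0.028, "ty": 0.15, "tz": 0, "spin": -0.02, "gripper": -1}

```text
clock: 17.38
position: [652.9, -10.5, 22.5]
ee_rot: [0.014, 1.0, -0.0, -0.002]
contact_force: [-4.6, 0.2, 2.4]
gripper_width: 85.5
```

Run:
```python
from h import *
d=save('scene','s14.png')
c,a,phi=cans(dd=d)
s=read_state();print(tobay(s['position']));rel()
```

```text
can world c [674.   23.7] size [302.2  57.8] yawdeg -1.87 | bay c [-39.3  -3.9] phi 0.26 lid [-38.7 146.1] foot [ -40.  -153.9] n 1563
[-59.40112011 -38.61494829]
clock 17.43 pos [652.9 -10.4  22.5] psi -1.58 F [-5.1 -1.3  4. ] w 85.4
```

Emit:
play_rows:
  targets:
    - {"tx": -0.008, "ty": 0, "tz": 0, "spin": 0, "gripper": -1}
    - {"tx": -0.014, "ty": 0, "tz": 0, "spin": 0, "gripper": -1}
    - {"tx": -0.014, "ty": 0, "tz": 0, "spin": 0, "gripper": -1}

```text
clock: 17.8
position: [654.0, -10.4, 22.5]
ee_rot: [0.014, 1.0, -0.0, -0.004]
contact_force: [-10.6, 0.6, 8.0]
gripper_width: 85.7
```

Run:
```python
from h import *
d=save('scene','s15.png')
c,a,phi=cans(dd=d)
s=read_state();print(tobay(s['position']));rel()
```

```text
can world c [674.7  24.8] size [299.6  55.6] yawdeg -1.82 | bay c [-38.7  -2.8] phi 0.21 lid [-38.1 147.2] foot [ -39.2 -152.8] n 1519
[-58.29006072 -38.54529797]
clock 17.85 pos [654.  -10.4  22.5] psi -1.63 F [-9.6  1.2  6.7] w 85.3
```

Emit:
play_rows:
  targets:
    - {"tx": 0.05, "ty": 0, "tz": 0, "spin": 0, "gripper": -1}
    - {"tx": 0.12, "ty": -0.06, "tz": 0, "spin": 0, "gripper": -1}
    - {"tx": 0.2, "ty": -0.15, "tz": -0.1, "spin": 0, "gripper": -1}
    - {"tx": 0.35, "ty": -0.3, "tz": -0.3, "spin": 0, "gripper": -1}
    - {"tx": 0.5, "ty": -0.5, "tz": -0.5, "spin": 0, "gripper": -1}
    - {"tx": 0.6, "ty": -0.7, "tz": -0.6, "spin": 0, "gripper": -1}
    - {"tx": 0.7, "ty": -0.9, "tz": -0.7, "spin": 0, "gripper": -1}
    - {"tx": 0.8, "ty": -1.0, "tz": -0.7, "spin": 0, "gripper": -1}
    - {"tx": 0.8, "ty": -1.0, "tz": -0.7, "spin": 0, "gripper": -1}

```text
clock: 18.98
position: [449.9, -256.9, 199.4]
ee_rot: [0.016, 1.0, -0.001, 0.002]
contact_force: [0.1, 0.9, 0.4]
gripper_width: 85.3
```

Run:
```python
from h import *
cans('s16.png');rel()
c,a,phi=can('t16.png')
d=dict(np.load('pics/t16.npz'));Pp=cloud(d).reshape(-1,3);B=tobay(Pp);Z=Pp[:,2]
m=(Z>42)&(Z<51)&(abs(B[:,1])<140)&(B[:,0]>-80)&(B[:,0]<10)
for lo in(-140,-70,0,70):
    q=B[m&(B[:,1]>lo)&(B[:,1]<lo+70)][:,0];print(lo,q.min().round(1),np.percentile(q,95).round(1),len(q))
im=cv2.imread('pics/t16.png');cv2.imwrite('pics/t16c.png',cv2.resize(im[130:300,240:500],None,fx=3,fy=3,interpolation=cv2.INTER_CUBIC))
im=cv2.imread('pics/s16.png');cv2.imwrite('pics/s16c.png',cv2.resize(im[130:320,150:400],None,fx=3,fy=3,interpolation=cv2.INTER_CUBIC))
```

```text
can world c [684.6  24.7] size [300.   37.8] yawdeg -1.48 | bay c [-28.7  -2.6] phi -0.13 lid [-29.1 147.4] foot [ -28.4 -152.6] n 1453
clock 19.02 pos [ 450.8 -255.8  198.7] psi -1.76 F [ 0.   0.5 -0.2] w 85.8
can world c [690.5  29.1] size [312.7  49.4] yawdeg -1.29 | bay c [-22.9   1.9] phi -0.32 lid [-23.7 151.9] foot [ -22.1 -148. ] n 2358
-140 -46.7 -1.1 533
-70 -46.8 -1.1 540
0 -47.9 -1.0 555
70 -48.2 -1.3 542
```

View pics/t16c.png

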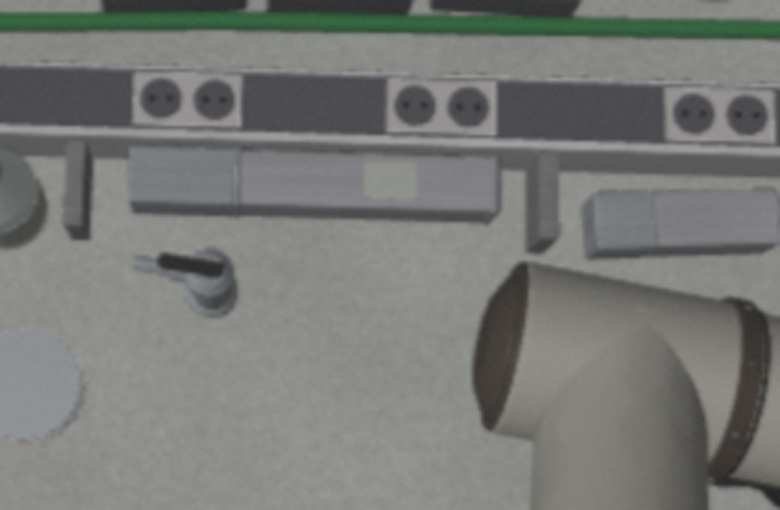

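View pics/s16c.png

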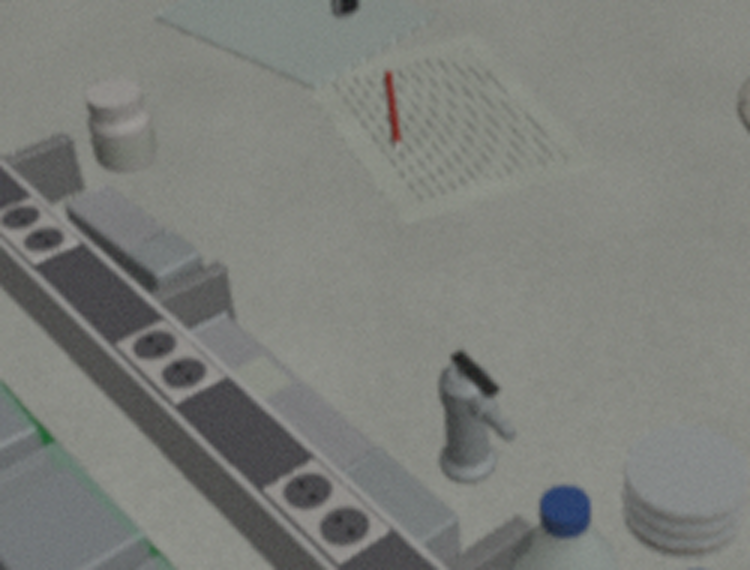

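Run:
```python
from h import *
acc=[];tr=[]
for k in range(4):
    d=get_image('top');Pp=cloud(d).reshape(-1,3);B=tobay(Pp);Z=Pp[:,2]
    m=(Z>43.5)&(Z<50)&(abs(B[:,1]+2)<150)&(B[:,0]>-80)&(B[:,0]<10);acc.append(B[m])
    m=(Z>66)&(Z<76)&(abs(B[:,1])<400)&(B[:,0]>-15)&(B[:,0]<30);tr.append(B[m])
A=np.concatenate(acc);T=np.concatenate(tr)
xs=[];ys=[]
for lo in range(-140,140,20):
    q=A[(A[:,1]>lo)&(A[:,1]<lo+20)][:,0];t=T[(T[:,1]>lo)&(T[:,1]<lo+20)][:,0]
    print(lo,'front',np.percentile(q,2).round(1),'trunk top front',np.percentile(t,3).round(1));xs.append(lo+10);ys.append(np.percentile(q,2)-np.percentile(t,3))
f=np.polyfit(xs,ys,1);print('gap slope deg',np.degrees(f[0]),f[1])
```

```text
-140 front -44.9 trunk top front -0.2
-120 front -45.0 trunk top front 0.3
-100 front -45.3 trunk top front 0.1
-80 front -45.7 trunk top front -0.3
-60 front -46.0 trunk top front 0.2
-40 front -44.8 trunk top front 0.2
-20 front -45.3 trunk top front 0.1
0 front -45.5 trunk top front -0.0
20 front -45.9 trunk top front -0.3
40 front -46.1 trunk top front 0.4
60 front -46.8 trunk top front 0.3
80 front -46.1 trunk top front -0.2
100 front -46.3 trunk top front -0.3
120 front -46.7 trunk top front 0.4
gap slope deg -0.38374659608208705 -45.78004194011835
```

Run:
```python
from h import *
L=[toworld(p) for p in([-80,-45],[-68,-45],[-68,-12],[-60,-12],[-56,-12])]
rel((*L[0],150,-4.6),(*L[0],23,-4.6),(*L[1],23,-4.6),(*L[2],23,-4.6),(*L[3],23,-4.6),(*L[4],23,-4.6))
```

```text
clock 19.27 pos [ 451.8 -253.5  197.4] psi -1.47 F [ 0.   0.6 -0.9] w 85.7
tx -0.697 ty 0.967 tz 0.189 spin 0.070
tx -0.697 ty 0.967 tz 0.697 spin 0.070
tx -0.745 ty 0.967 tz 0.697 spin 0.070
tx -0.745 ty 1.099 tz 0.697 spin 0.070
tx -0.777 ty 1.099 tz 0.697 spin 0.070
tx -0.793 ty 1.099 tz 0.697 spin 0.070
```

Emit:
play_rows:
  targets:
    - {"tx": -0.15, "ty": 0.18, "tz": 0.05, "spin": 0.07, "gripper": -1}
    - {"tx": -0.28, "ty": 0.37, "tz": 0.1, "spin": 0.07, "gripper": -1}
    - {"tx": -0.41, "ty": 0.56, "tz": 0.1, "spin": 0.07, "gripper": -1}
    - {"tx": -0.54, "ty": 0.75, "tz": 0.15, "spin": 0.07, "gripper": -1}
    - {"tx": -0.65, "ty": 0.92, "tz": 0.18, "spin": 0.07, "gripper": -1}
    - {"tx": -0.68, "ty": 0.965, "tz": 0.25, "spin": 0.07, "gripper": -1}
    - {"tx": -0.68, "ty": 0.965, "tz": 0.4, "spin": 0.07, "gripper": -1}
    - {"tx": -0.68, "ty": 0.965, "tz": 0.55, "spin": 0.07, "gripper": -1}
    - {"tx": -0.68, "ty": 0.965, "tz": 0.65, "spin": 0.07, "gripper": -1}
    - {"tx": -0.68, "ty": 0.965, "tz": 0.695, "spin": 0.07, "gripper": -1}
    - {"tx": -0.68, "ty": 0.965, "tz": 0.695, "spin": 0.07, "gripper": -1}

```text
clock: 20.65
position: [627.2, -17.8, 23.3]
ee_rot: [0.041, 0.999, -0.0, -0.001]
contact_force: [0.8, -0.0, -0.0]
gripper_width: 85.1
```

Run:
```python
from h import *
save('scene','s17.png')
L=[toworld(p) for p in([-68,-45],[-68,-15],[-60,-15],[-56,-15])]
rel((*L[0],23,-4.6),(*L[1],23,-4.6),(*L[2],23,-4.6),(*L[3],23,-4.6))
im=cv2.imread('pics/s17.png');cv2.imwrite('pics/s17c.png',cv2.resize(im[130:320,150:400],None,fx=3,fy=3,interpolation=cv2.INTER_CUBIC))
```

```text
clock 20.7 pos [627.9 -17.8  24.4] psi -4.69 F [-0.2  0.5  0.6] w 85.8
tx -0.064 ty 0.010 tz 0.005 spin -0.002
tx -0.058 ty 0.130 tz 0.005 spin -0.002
tx -0.090 ty 0.132 tz 0.005 spin -0.002
tx -0.106 ty 0.132 tz 0.005 spin -0.002
```

View pics/s17c.png

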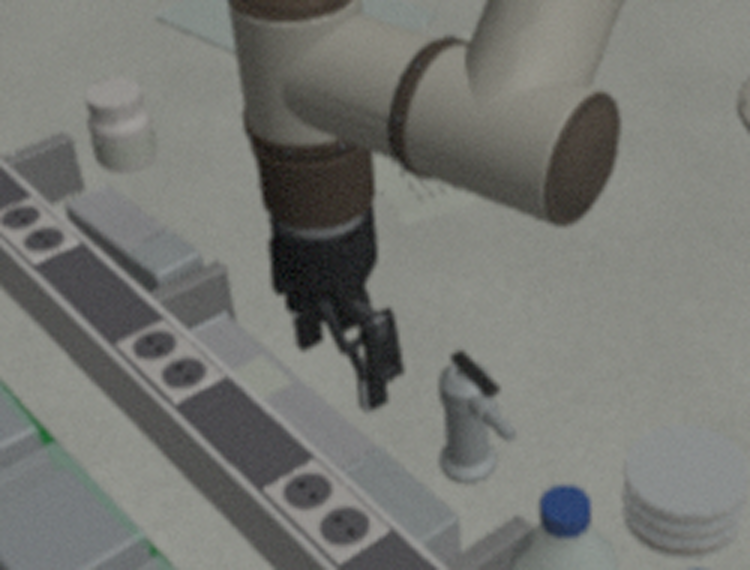

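Emit:
play_rows:
  targets:
    - {"tx": -0.03, "ty": 0.0, "tz": 0, "spin": 0, "gripper": -1}
    - {"tx": -0.055, "ty": 0.02, "tz": 0, "spin": 0, "gripper": -1}
    - {"tx": -0.055, "ty": 0.06, "tz": 0, "spin": 0, "gripper": -1}
    - {"tx": -0.055, "ty": 0.1, "tz": 0, "spin": 0, "gripper": -1}
    - {"tx": -0.07, "ty": 0.1, "tz": 0, "spin": 0, "gripper": -1}
    - {"tx": -0.08, "ty": 0.1, "tz": 0, "spin": 0, "gripper": -1}
    - {"tx": -0.09, "ty": 0.1, "tz": 0, "spin": 0, "gripper": -1}
    - {"tx": -0.098, "ty": 0.1, "tz": 0, "spin": 0, "gripper": -1}
    - {"tx": -0.098, "ty": 0.1, "tz": 0, "spin": 0, "gripper": -1}

```text
clock: 21.82
position: [652.0, 4.9, 23.7]
ee_rot: [0.041, 0.999, -0.0, -0.002]
contact_force: [-5.0, 1.4, 3.1]
gripper_width: 85.3
```

Run:
```python
from h import *
rel();print(tobay(read_state()['position']))
```

```text
clock 21.82 pos [652.    4.9  23.7] psi -4.71 F [-5.   1.4  3.1] w 85.3
[-60.81125381 -23.34865043]
```

Emit:
play_rows:
  targets:
    - {"tx": -0.008, "ty": 0, "tz": 0, "spin": 0, "gripper": -1}
    - {"tx": -0.016, "ty": 0, "tz": 0, "spin": 0, "gripper": -1}
    - {"tx": -0.016, "ty": 0, "tz": 0, "spin": 0, "gripper": -1}

```text
clock: 22.2
position: [652.1, 4.8, 23.8]
ee_rot: [0.04, 0.999, -0.001, -0.007]
contact_force: [-14.8, 4.4, 10.6]
gripper_width: 85.3
```

Emit:
play_rows:
  targets:
    - {"tx": 0.06, "ty": -0.02, "tz": 0, "spin": 0, "gripper": -1}
    - {"tx": 0.1, "ty": -0.1, "tz": 0, "spin": 0, "gripper": -1}
    - {"tx": 0.2, "ty": -0.2, "tz": -0.15, "spin": 0, "gripper": -1}
    - {"tx": 0.35, "ty": -0.35, "tz": -0.35, "spin": 0, "gripper": -1}
    - {"tx": 0.5, "ty": -0.5, "tz": -0.5, "spin": 0, "gripper": -1}
    - {"tx": 0.65, "ty": -0.7, "tz": -0.6, "spin": 0, "gripper": -1}
    - {"tx": 0.8, "ty": -0.9, "tz": -0.7, "spin": 0, "gripper": -1}
    - {"tx": 0.8, "ty": -1.0, "tz": -0.7, "spin": 0, "gripper": -1}
    - {"tx": 0.8, "ty": -1.0, "tz": -0.7, "spin": 0, "gripper": -1}

```text
clock: 23.32
position: [436.8, -230.9, 200.2]
ee_rot: [0.044, 0.999, -0.0, 0.001]
contact_force: [0.3, -1.2, -0.2]
gripper_width: 85.1
```

Run:
```python
from h import *
acc=[];tr=[]
for k in range(4):
    d=get_image('top') if k else save('top','t18.png');Pp=cloud(d).reshape(-1,3);B=tobay(Pp);Z=Pp[:,2]
    m=(Z>43.5)&(Z<50)&(abs(B[:,1]+2)<150)&(B[:,0]>-80)&(B[:,0]<10);acc.append(B[m])
A=np.concatenate(acc)
xs=[];ys=[]
for lo in range(-140,140,20):
    q=A[(A[:,1]>lo)&(A[:,1]<lo+20)][:,0];xs.append(lo+10);ys.append(np.percentile(q,2))
print(np.round(ys,1));f=np.polyfit(xs,ys,1);print('slope deg',np.degrees(f[0]),f[1]);can(dd=dict(np.load('pics/t18.npz')));rel()
# bystanders before/after
d0=dict(np.load('pics/top0.npz'));d1=dict(np.load('pics/t18.npz'))
df=cv2.GaussianBlur(cv2.absdiff(d0['frame'],d1['frame']).max(2),(5,5),0)
n,l,st,ce=cv2.connectedComponentsWithStats((df>25).astype(np.uint8))
print([s.tolist() for s in st[1:] if s[4]>20])
```

```text
[-46.  -45.3 -45.3 -45.6 -46.  -44.7 -45.3 -45.3 -44.  -45.5 -46.8 -45.7
 -46.  -46.6]
slope deg -0.14172975434016585 -45.58250971217239
can world c [691.   48.7] size [324.2  49.3] yawdeg -1.57 | bay c [-23.   21.6] phi -0.04 lid [-23.1 171.6] foot [ -22.9 -128.4] n 2383
clock 23.52 pos [ 438.1 -227.8  198.7] psi -4.71 F [-0.3  0.2  0.3] w 85.5
[[283, 179, 122, 7, 397], [284, 189, 123, 16, 601], [284, 233, 306, 247, 19811], [396, 351, 5, 37, 74]]
```

View pics/t18.png

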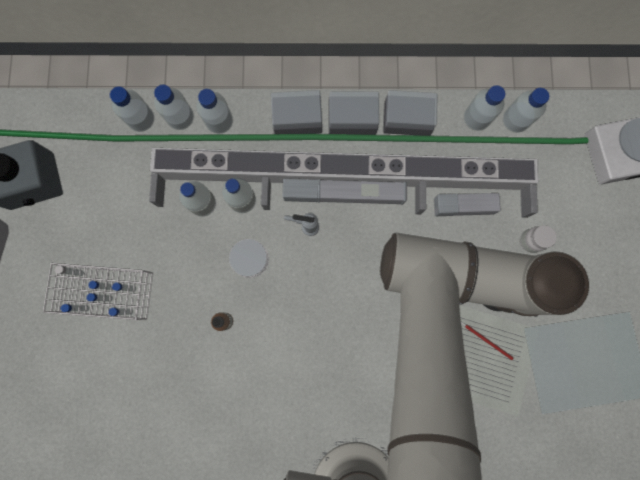

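```bash
python3 -c "
from bench import job_done; print(job_done())"
```

```text
the job is handed in; nothing more can be done
None
```

The canister is in the middle bay, lying flat along the back and flush against the trunking. I handed the job in at about 23.5 s of the 72 s allowed.

- **How it was pushed:**
  - I turned it about 14° with the open fingers on its front side.
  - I then pushed on its foot end until the lid end was in behind the tap post, with about 10 mm to spare by camera.
  - Last, I swung the foot end round and pressed the canister home. A first check showed it about 0.4° off parallel, so I pressed once more on the lid side. It was never pinched or lifted.
- **Last checks:**
  - From the top camera, the canister's front face sits about 45–46 mm out from the trunking. That matches its 46 mm width, so there is no gap beyond the 2 mm calibration error.
  - Its angle to the trunking read −0.04° by one method and −0.14° by the other.
  - It lies clear of both partitions. Pressing it home took about 15 N at most at the end of a move, and the arm is now away and touching nothing.
- **Bystanders:** comparing the first and last top pictures, only the canister and the robot changed.
- **Readings that disagreed:**
  - The final fitted length came out at 324 mm instead of 300, probably because the fit picked up partition edge points, so I ignored its along-bay position. An earlier, clean scene-camera fit put the canister within about 3 mm of the bay's middle.
  - That same earlier scene-camera fit gave a top only 38 mm wide, because the trunking hides part of it from that side.

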